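# Clip the hanging weight onto the eye bolt

## Robot

A 6-joint arm with a two-finger parallel gripper is mounted at the origin on a cart in front of the work surface, level with it; the furniture and walls round the work are solid. World frame = base frame: x ahead of the robot, y to its left, z up, the work surface at z = 0. Lengths are in m, angles in degrees, forces in N, time in s.
With the tool pointing down it reaches from about 0.375 to 0.9 m from the base axis. Payload 3.1 kg.
Tool frame: the origin (TCP) lies between the finger pads; the fingertips stand 11 mm ahead of it and the grasp point (between the pads) lies 8 mm behind it; x points along the fingers, y is the direction in which the jaws open and shut, and the axes are right-handed (so a half turn about x gives the same grasp; the last joint's range is limited). The gripper opens to 87 mm and grips with 3 to 60 N. Pads are 19 mm wide; open, the fingers measure 117 mm over their backs; the gripper's body (75 mm by 190 mm) begins 51 mm behind the grasp point.
Start: joints at [57.153, 30.224, 82.088, -0, 67.689, -10.227], TCP at [0.24, 0.577, 0.196] pointing down, gripper open.
Joint ranges: [-176.69, 176.69], [-43.24, 126.21], [12.49, 139.97], [-82, 262], [0, 151.66], [-163.58, 163.58]. Speed limits (degrees/s): [159.86, 159.86, 180, 180, 180, 180].

## Interface

Orientations are given as a 3x3 rotation matrix whose columns are the frame's x, y, z axes.
In Python, from rig import bot gives the robot as it stands.
- The arm moves only by the shell command python3 -m inch 'ROWS' [OPENING]. ROWS is a JSON object of lists of equal length, an entry for each row: "dp": the shift along the tool's x, y, z in mm, a list of three; "yaw": the turn about the tool's x in degrees. In form: {"dp": [[tx, ty, tz], ...], "yaw": [yaw, ...]}. A call has 1 to 20 rows; each row shifts and turns the commanded pose from where the row before left it, along the tool's axes as they then stand; what a row does not reach is not made up. A row lasts 1/12 s, in which the tool goes at most 41.7 mm and 7.16 degrees, less where a joint would pass 70% of its speed; a pose out of reach is approached as far as the arm can. A call is refused whole if a number of a shift passes 41.7 or a number of a turn 7.16, either way. A call with a gripper value outside its range is refused whole. OPENING is the finger opening in mm, from 0 to 87, set as the call begins (- or left out, the last holds). The fingers move at their own pace and stop on an object; the grip force is fixed at half the most. Time passes only in rows, so rows that do not move let the fingers close. It gives the time, the measured TCP pose, the force and the opening at its end, in the units of the state.
- bot.read_state(): the state, without advancing time (a new reading comes with each control period).
- bot.capture(name): name is "scene" or "top" or "wrist"; returns a dict with "color" (420x560x3 uint8, red, green, blue), "intrinsics" (3x3 intrinsics, pixels), "pose" (4x4, takes a point from camera to world coordinates). Camera axes: x right, y down, z forward; pixel columns grow to the right and rows downward; lengths in m; the calibration is good to about 2 mm. A picture is of the moment at which its call begins. There is no depth.
- bot.hand_in(): hands the job in, once; it reports no verdict.
The state is a dict: "time_s": time; "joint_positions": joint angles; "qvel": joint speeds; "tau": joint torques, N m; "position": TCP position; "tcp_rot": TCP orientation; "force": force on the tool from outside, world axes, zero at the start; "moment": the same for the moment, N m; "opening": opening from 0.0 (shut) to 1.0 (fully open).
Only numpy, scipy, OpenCV 4.12 (cv2) and the standard library are available. Lean on these libraries where they do the work, as an engineer would, in place of code of your own. Each camera call takes 0.05 s, during which the arm holds its last target.

## Task

Hang the steel weight on the bench post by its snap hook: push the hook's sprung gate in against the near edge of the level eye-bolt ring until the ring is inside and the gate has snapped shut, then lower the hook until its crown hangs on the ring, and let go. The eye's height and how far it is screwed out are not known exactly, so go by feel and do not force it (stay under about 20 N on the eye); do not drop the weight and leave the other things where they are.

Things in the scene. Friction and masses are not known exactly. Their poses are not given: they have to be found in the camera images.
- snap_hook: Steel weight (32x32x50 mm) with an upright aluminium snap hook on top, 122 mm high, 0.3 to 0.45 kg, standing on the table. Origin: centre of its underside, z up; the hook lies in its xz plane, gate at +x (6 mm sprung rod, hinge at z 62, tip at z 96 mm), spine at -x. Clear inside: from the gate (x +14) to the stop on the spine (x -15.5), from z 64 up to the crown at z 113 mm.
- spine_grip (a point): Centre of the hook's flat spine plate (x -33, z 88 mm in the hook's frame): 24 mm wide along x, 12 mm thick along y, z 56 to 114 mm. Pinch it across the 12 mm from above; at this height the push on the ring is in line with the grip.
- gate_push (a point): Point on the gate's centre line (x +17, z 88 mm in the hook's frame) that should meet the ring's bar; the nose is 8 mm above. A bar pushed in level here swings the gate inward, with 3 N at first touch rising to about 10 N; the gate slips off it and snaps shut when the bar's centre is about 22 mm past this point (force drops away). The bar hits the spine's stop at 29 mm.
- bar_seat (a point): Point in the snap hook, at x -2, z 110 mm in its frame: where the centre of the ring's 7 mm bar lies when the hook hangs by its crown.
- post: Fixed bench post: foot 120x90x12 mm, grey column 30x40 mm (x +20 to +50) up to z 205. Origin: centre of the foot's underside, z up. A clamp on the column (front x +14) holds an eye bolt standing out to -x: level ring, centred on y 0, 7 mm round bar, 39 mm hole. Clamp and bolt are locked at a setting not measured: ring's bar centre at z 153 to 177, its near edge's bar centre at x -42 to -78 mm.
- water_cup: Bystander: white enamel cup, 69 mm wide, 73 mm high; origin under its centre. Leave it alone.
- loop_tool: Bystander: loop tool with wooden handle, 197 mm long, lying flat; origin under its centre. Leave it alone.
- acrylic_bar: Bystander: clear bar 24 x 190 x 12 mm, lying flat; origin under its centre. Leave it alone.
- clay_carton: Bystander: torn-open pack of clay, 51 x 121 x 34 mm; origin under its centre. Leave it alone.
There are look-alikes about, which are no part of the job. Several things have the shape of the snap_hook; the one meant has the colours described above.

How it is judged:
By the outcome, as a careful person would: the job done as asked, in the order asked, and still so for the second after the job is handed in, with the robot touching nothing.
It also fails if it takes over 72 s, if anything falls off the work surface, if the arm or the gripper's body presses on something with over 40 N, if the wrist force passes 120 N, or if a joint passes its speed limit or range.

## Working session

There is one attempt and no reset: what is moved stays moved. The work goes in short steps, Python scripts to look and compute and a shell command to move; the robot and the scene stay as the last step left them, time stands still between calls to the robot, and variables do not carry over. Pictures are saved under pics/ and viewed, and the job is handed in when it is done.

```bash
mkdir -p pics; ls
cat > h.py <<'E'
import numpy as np, cv2
from rig import bot
def snap(n,f):
    c=bot.capture(n); cv2.imwrite(f'pics/{f}.png',c['color'][:,:,::-1]); np.savez(f'pics/{f}.npz',K=c['intrinsics'],T=c['pose'],color=c['color']); return c
def ray(c,u,v):
    K=np.array(c['K']);T=np.array(c['T'])
    d=T[:3,:3]@np.linalg.inv(K)@np.array([u,v,1.]); return T[:3,3],d/np.linalg.norm(d)
def onz(c,u,v,z):
    o,d=ray(c,u,v); return o+d*(z-o[2])/d[2]
def proj(c,p):
    T=np.linalg.inv(np.array(c['T'])); q=np.array(c['K'])@(T[:3,:3]@np.array(p)+T[:3,3]); return q[:2]/q[2]
def tri(c1,a,c2,b):
    o1,d1=ray(c1,*a);o2,d2=ray(c2,*b)
    s=np.linalg.lstsq(np.stack([d1,-d2],1),o2-o1,rcond=None)[0]
    p,q=o1+s[0]*d1,o2+s[1]*d2; return (p+q)/2,np.linalg.norm(p-q)
def L(f): return dict(np.load(f'pics/{f}.npz'))
E
python3 - <<'E'
from h import *
for n in ['scene','top','wrist']:
    c=snap(n,n+'0'); print(n,np.round(c['pose'],3).tolist(),np.round(c['intrinsics'],1).tolist())
s=bot.read_state()
for k in s: print(k,np.round(s[k],3).tolist())
E
```

```text
pics
scene [[0.889, -0.291, 0.352, 0.227], [-0.457, -0.567, 0.685, -0.396], [-0.0, -0.77, -0.638, 0.631], [0.0, 0.0, 0.0, 1.0]] [[380.3, 0.0, 275.9], [0.0, 380.3, 205.4], [0.0, 0.0, 1.0]]
top [[-0.008, -0.993, 0.117, 0.423], [-1.0, 0.006, -0.016, 0.213], [0.015, -0.117, -0.993, 0.988], [0.0, 0.0, 0.0, 1.0]] [[431.1, 0.0, 287.9], [0.0, 431.1, 207.0], [0.0, 0.0, 1.0]]
wrist [[0.383, 0.882, 0.274, 0.165], [0.924, -0.365, -0.115, 0.606], [-0.001, 0.297, -0.955, 0.385], [0.0, 0.0, 0.0, 1.0]] [[372.8, 0.0, 280.3], [0.0, 372.8, 205.4], [0.0, 0.0, 1.0]]
time_s 0.15
joint_positions [57.152, 30.266, 82.14, -0.001, 67.688, -10.229]
qvel [0.062, -0.144, -0.268, 0.056, -0.057, 0.02]
tau [-0.0, -44.043, -17.684, 0.063, 0.055, -0.0]
position [0.24, 0.576, 0.195]
tcp_rot [[-0.001, 0.385, 0.923], [-0.001, 0.923, -0.385], [-1.0, -0.002, -0.0]]
force [-1.173, 0.806, 0.702]
moment [0.07, 0.049, 0.018]
opening 1.002
```

View pics/scene0.png

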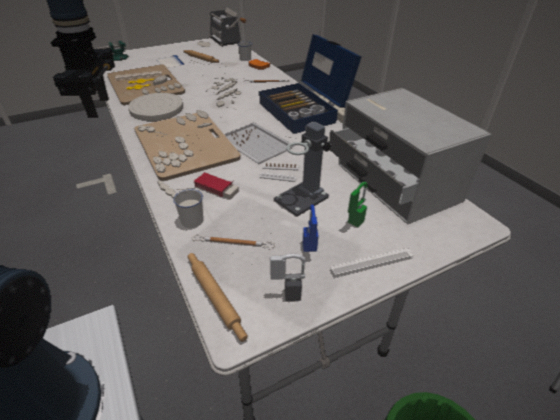

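View pics/top0.png

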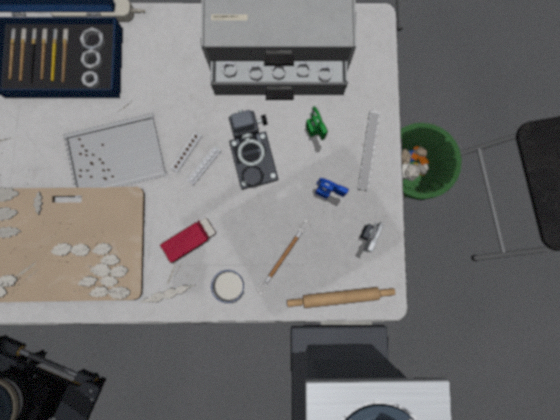

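View pics/wrist0.png

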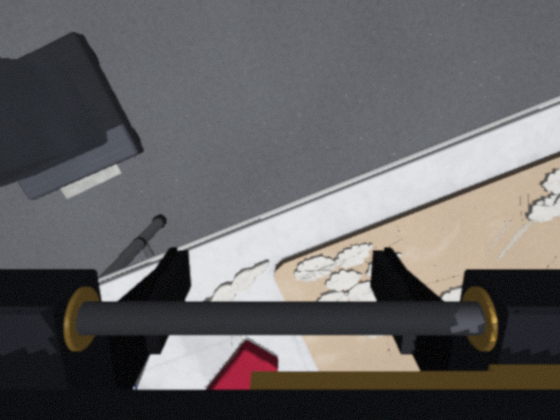

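The grey (steel/aluminium) hook is at scene (290,275) and top (370,237); blue and green ones are look-alikes. The post is at top (252,150), scene (310,170). Enlarging both.

Run:
```python
from h import *
def crop(f,x0,y0,x1,y1,k,o):
    im=cv2.imread(f'pics/{f}.png')[y0:y1,x0:x1]; cv2.imwrite(f'pics/{o}.png',cv2.resize(im,None,fx=k,fy=k,interpolation=cv2.INTER_CUBIC))
crop('scene0',255,240,325,310,8,'c1'); crop('top0',340,205,400,265,8,'c2'); crop('scene0',265,115,345,220,5,'c3');crop('top0',215,95,295,200,5,'c4')
a=cv2.imread('pics/c1.png');b=cv2.imread('pics/c2.png');
def side(a,b,o):
    h=max(a.shape[0],b.shape[0]); f=lambda a:cv2.copyMakeBorder(a,0,h-a.shape[0],0,0,cv2.BORDER_CONSTANT)
    im=np.hstack([f(a),f(b)]); 
    s=min(1,800/im.shape[1],600/h); cv2.imwrite(f'pics/{o}.png',cv2.resize(im,None,fx=s,fy=s)); print(o,s,a.shape[1]*s)
side(a,b,'s1'); side(cv2.imread('pics/c3.png'),cv2.imread('pics/c4.png'),'s2')
```

```text
s1 0.7692307692307693 430.7692307692308
s2 1 400
```

View pics/s1.png

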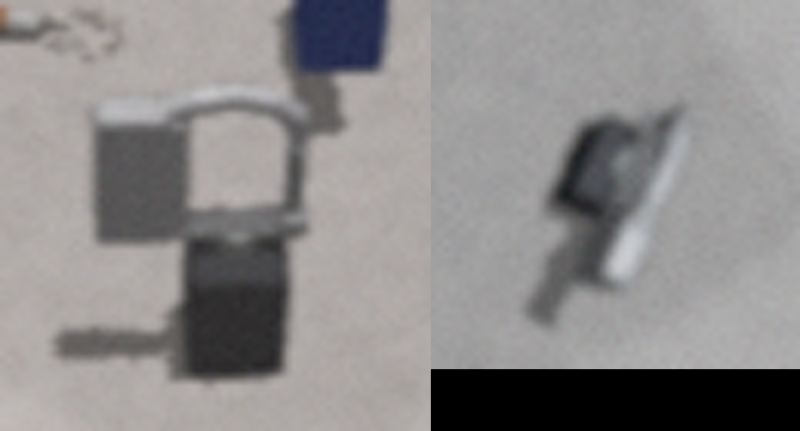

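View pics/s2.png

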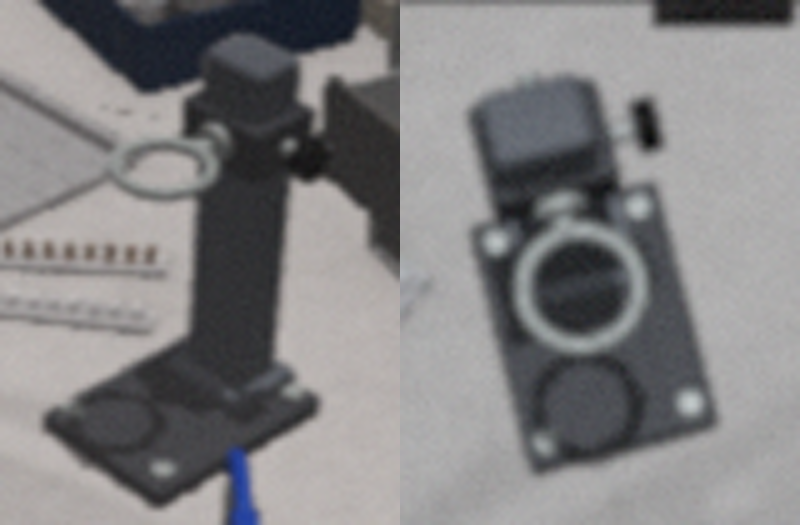

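Left: the hook's plate (spine) is on the left and the gate on the right, in scene coordinates; in the top view the plate top is around (371.6,246.4) and the gate end around (380,224). Post: ring centre is around scene (298,148.6), top (251,152.4). Now the measurements.

Run:
```python
from h import *
S=L('scene0');T=L('top0')
def ringfit(c,x0,y0,x1,y1,th,seed):
    hsv=cv2.cvtColor(c['color'],cv2.COLOR_RGB2GRAY)[y0:y1,x0:x1]
    big=cv2.resize(hsv,None,fx=4,fy=4,interpolation=cv2.INTER_CUBIC)
    m=(big>th).astype(np.uint8); n,l,st,ce=cv2.connectedComponentsWithStats(m)
    return big,m,n,l,st,ce
# top ring: bright on dark
big,m,n,l,st,ce=ringfit(T,234,136,270,168,125,None)
for i in range(1,n):
    if st[i,4]>60: print('top',st[i].tolist(),(ce[i]/4+[234,136]).round(1))
cv2.imwrite('pics/m1.png',np.hstack([big,m*255]))
big,m,n,l,st,ce=ringfit(S,284,138,312,157,150,None)
for i in range(1,n):
    if st[i,4]>60: print('sc',st[i].tolist(),(ce[i]/4+[284,138]).round(1))
cv2.imwrite('pics/m2.png',np.hstack([big,m*255]))
# rough
p,e=tri(S,(298,148.6),T,(251,152.4)); print('ring c',p.round(4),e)
foot=[(475,228),(655,185),(718,425),(535,472)]
F=[onz(T,215+(x-400)/5,95+y/5,0.012) for x,y in foot]
F=np.array(F);print(F.round(4)); print('mid',F.mean(0).round(4),[np.linalg.norm(F[i]-F[(i+1)%4]).round(4) for i in range(4)])
d=((F[0]+F[1])-(F[2]+F[3]))[:2]; print('post x yaw',np.degrees(np.arctan2(d[1],d[0])))
d=((F[0]+F[3])-(F[1]+F[2]))[:2]; print('post y yaw-90',np.degrees(np.arctan2(d[1],d[0]))-90)
# foot in scene
f2=[(45,420),(160,507),(320,402),(195,350)]
F=np.array([onz(S,265+x/5,115+y/5,0.012) for x,y in f2]);print('scene foot',F.round(4))
# hook
k=6.154
sc=lambda x,y:(255+x/k,240+y/k); tp=lambda x,y:(340+(x-430.8)/k,205+y/k)
p1=onz(T,*tp(625,252),0.114); print('plate top centre T',p1.round(4))
print('plate top corner pts S', [onz(S,*sc(*q),0.114).round(4) for q in [(98,110),(185,120),(140,108)]])
print('gate end T', onz(T,*tp(675,120),0.1).round(4),'S',onz(S,*sc(300,110),0.1).round(4))
print('weight top T', [onz(T,*tp(*q),0.05).round(4) for q in [(590,120),(560,210)]])
print('weight bottom S', [onz(S,*sc(*q),0.0).round(4) for q in [(185,372),(283,370)]])
```

```text
top [38, 0, 21, 5, 91] [245.9 136.4]
top [103, 0, 22, 11, 191] [262.4 137.1]
top [134, 0, 10, 32, 202] [269. 139.]
top [18, 8, 103, 110, 3284] [251.2 151.9]
top [0, 20, 11, 19, 168] [235.1 143.2]
top [0, 109, 6, 19, 77] [234.5 166. ]
sc [0, 0, 68, 26, 1267] [292.8 140.3]
sc [25, 31, 57, 30, 1256] [297.8 149.4]
sc [0, 55, 79, 21, 828] [291.2 155.2]
ring c [0.628  0.2706 0.1627] 0.0005567681167091937
[[0.6933 0.33   0.012 ]
 [0.7135 0.2466 0.012 ]
 [0.6001 0.2179 0.012 ]
 [0.5786 0.3017 0.012 ]]
mid [0.6464 0.274  0.012 ] [np.float64(0.0859), np.float64(0.117), np.float64(0.0865), np.float64(0.1181)]
post x yaw 14.048008314573432
post y yaw-90 13.979607575233615
scene foot [[0.5766 0.295  0.012 ]
 [0.5959 0.2078 0.012 ]
 [0.7126 0.2422 0.012 ]
 [0.6773 0.3121 0.012 ]]
plate top centre T [0.445  0.0296 0.114 ]
plate top corner pts S [array([0.4358, 0.03  , 0.114 ]), array([0.4569, 0.0147, 0.114 ]), array([0.4472, 0.025 , 0.114 ])]
gate end T [0.4895 0.0084 0.1   ] S [0.4963 0.0134 0.1   ]
weight top T [array([0.4935, 0.0273, 0.05  ]), array([0.4616, 0.0388, 0.05  ])]
weight bottom S [array([0.4556, 0.0087, 0.    ]), array([ 0.4844, -0.0052,  0.    ])]
```

The ring centre triangulates to about (0.628, 0.271, 0.163), with rays agreeing to 0.6 mm. Post yaw is about 14° (foot measures 118×86 mm), which puts the near edge at about x −42. Hook yaw is about −25.5°, with the plate at about (0.446, 0.027). I'll move near the hook and flip the tool so the wrist camera looks from the gate side.

```bash
python3 -m inch '{"dp":[[-1,-21,17.5],[-1,-21,17.5],[-1,-21,17.5],[-1,-21,17.5],[-1,-21,17.5],[-1,-21,17.5],[-1,-21,17.5],[-1,-21,17.5],[-1,-21,17.5],[-1,-21,17.5],[-1,-21,17.5],[-1,-21,17.5],[-1,-21,17.5],[-1,-21,17.5],[-1,-21,17.5],[-1,-21,17.5],[-1,-21,17.5],[-1,-21,17.5],[-1,-21,17.5],[-1,-21,17.5]],"yaw":[0,0,0,0,0,0,0,0,0,0,0,0,0,0,0,0,0,0,0,0]}' 60
python3 -m inch '{"dp":[[0,0,0],[0,0,0],[0,0,0],[0,0,0],[0,0,0],[0,0,0],[0,0,0],[0,0,0],[0,0,0],[0,0,0],[0,0,0],[0,0,0],[0,0,0],[0,0,0],[0,0,0],[0,0,0],[0,0,0],[0,0,0],[0,0,0],[0,0,0]],"yaw":[7,7,7,7,7,7,7,7,7,7,7,7,7,7,7,7,7,7,7,7]}'
python3 -m inch '{"dp":[[0,0,0],[0,0,0],[0,0,0],[0,0,0],[0,0,0],[0,0,0],[0,0,0],[0,0,0]],"yaw":[7,7,7,7,7,7,1,0]}'
python3 - <<'E'
from h import *
snap('wrist','w1')
s=bot.read_state(); print(np.round(s['position'],4),np.round(s['tcp_rot'],3).tolist(),np.round(s['joint_positions'],1))
E
```

```text
time_s: 1.82
position: [0.4019, 0.0533, 0.216]
tcp_rot: [[-0.0, 0.385, 0.923], [0.0, 0.923, -0.385], [-1.0, 0.0, -0.0]]
force: [1.8, -0.5, -0.6]
opening: 0.686
time_s: 3.48
position: [0.4016, 0.0546, 0.2158]
tcp_rot: [[-0.0, 0.293, -0.956], [0.0, -0.956, -0.293], [-1.0, -0.0, 0.0]]
force: [0.1, -0.4, -0.7]
opening: 0.692
time_s: 4.15
position: [0.4017, 0.0546, 0.2159]
tcp_rot: [[-0.0, -0.43, -0.903], [0.0, -0.903, 0.43], [-1.0, 0.0, 0.0]]
force: [0.0, -0.4, -0.9]
opening: 0.688
[0.4017 0.0546 0.2159] [[-0.0, -0.43, -0.903], [0.0, -0.903, 0.43], [-1.0, 0.0, 0.0]] [ -8.1  11.4 110.2  -0.   58.4 107.3]
```

View pics/w1.png

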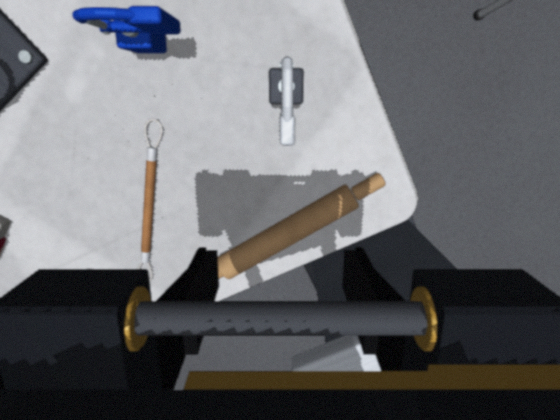

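The grey hook is seen from above with its gate end at (287,60) and the plate top from about (287,115) to (287,145); it is nearly aligned with the image's vertical. Fitting it.

Run:
```python
from h import *
W=L('w1'); g=cv2.cvtColor(W['color'],cv2.COLOR_RGB2GRAY)
im=cv2.imread('pics/w1.png')[45:155,255:320]; cv2.imwrite('pics/w1c.png',cv2.resize(im,None,fx=5.4,fy=5.4,interpolation=cv2.INTER_CUBIC))
hsv=cv2.cvtColor(W['color'],cv2.COLOR_RGB2HSV)
dark=((g<95)).astype(np.uint8); dark[:45]=0;dark[125:]=0;dark[:,:255]=0;dark[:,320:]=0
ys,xs=np.nonzero(dark); print('dark',xs.min(),xs.max(),ys.min(),ys.max())
r=cv2.minAreaRect(np.stack([xs,ys],1).astype(np.float32)); print(r)
for z in (0.114,): 
  print([onz(W,*q,z).round(4).tolist() for q in [(287,118),(287,145),(287,60)]])
print('pred plate', proj(W,[0.446,0.027,0.114]))
print(W['T'].round(3).tolist())
```

```text
dark 269 302 68 104
((285.5, 86.0), (36.0, 33.0), 90.0)
[[0.4548, 0.0219, 0.114], [0.4362, 0.0306, 0.114], [0.4923, 0.0043, 0.114]]
pred plate [285.83550249 131.49001324]
[[-0.429, -0.862, -0.269, 0.476], [-0.903, 0.409, 0.128, 0.017], [-0.0, 0.298, -0.955, 0.406], [0.0, 0.0, 0.0, 1.0]]
```

View pics/w1c.png

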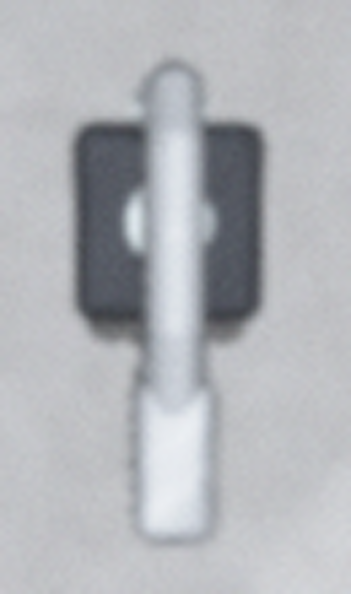

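Run:
```python
from h import *
W=L('w1'); s=bot.read_state()
P=np.array(s['position']);R=np.array(s['tcp_rot'])
o=onz(W,286.5,86,0.05); print('weight top centre',o.round(4))
d=np.array([np.cos(np.radians(-25.2)),np.sin(np.radians(-25.2)),0])
print('grip from weight', (o-0.033*d).round(4)); e=onz(W,287.5,143.5,.114); print('grip from plate end',(e+.012*d).round(4))
c=onz(W,286.5,144,0.114)
# crown/gate end at top outer
g=onz(W,287,56.5,0.105); print('gate far end to plate end',np.linalg.norm((g-e)[:2]),g.round(4))
g=((o-0.033*d)+(e+.012*d))/2; g[2]=0.080
print('tcp target',g.round(4),'tool shift',(R.T@(g-P)*1e3).round(1))
```

```text
weight top centre [0.4761 0.0112 0.05  ]
grip from weight [0.4462 0.0253 0.05  ]
grip from plate end [0.4479 0.0246 0.114 ]
gate far end to plate end 0.06382730381017145 [0.495  0.0029 0.105 ]
tcp target [0.4471 0.025  0.08  ] tool shift [135.9   7.3 -53.7]
```

```bash
python3 -m inch '{"dp":[[0,1.5,-10.7],[0,1.5,-10.7],[0,1.5,-10.7],[0,1.5,-10.7],[0,1.3,-10.9],[17,0,0],[17,0,0],[17,0,0],[17,0,0],[17,0,0],[17,0,0],[17,0,0],[9,0,0],[8,0,0],[0,0,0]],"yaw":[0,0,0,0,0,0,0,0,0,0,0,0,0,0,0]}'
python3 - <<'E'
from h import *
c=snap('wrist','w2'); snap('scene','sc2')
im=cv2.imread('pics/sc2.png')[180:340,200:400]; cv2.imwrite('pics/sc2c.png',cv2.resize(im,None,fx=3.7,fy=3.7,interpolation=cv2.INTER_CUBIC))
E
```

```text
time_s: 5.45
position: [0.447, 0.0245, 0.0785]
tcp_rot: [[-0.003, -0.433, -0.902], [0.0, -0.902, 0.433], [-1.0, 0.001, 0.003]]
force: [0.3, 0.2, 0.1]
opening: 0.689
```

View pics/w2.png

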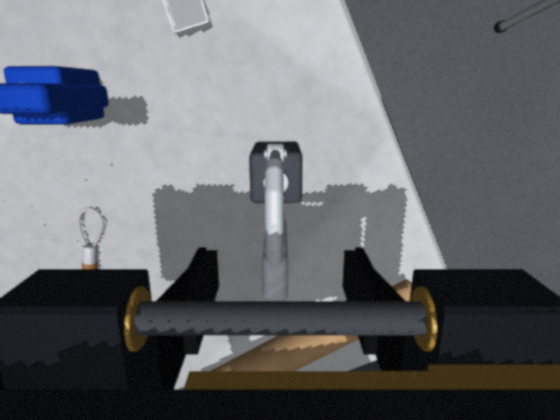

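View pics/sc2c.png

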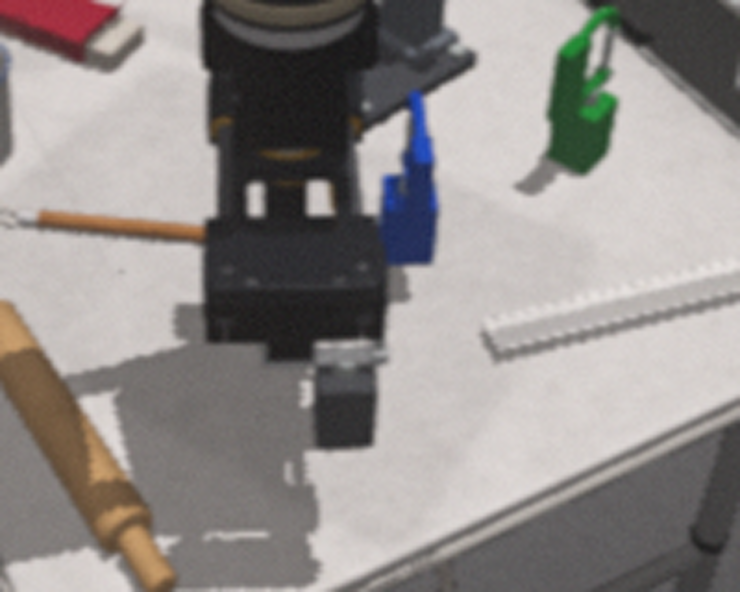

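The bow runs vertically at column 275, centred between the fingers (215/345). Closing and lifting slightly.

```bash
python3 -m inch '{"dp":[[0,0,0],[0,0,0],[0,0,0],[0,0,0],[0,0,0],[0,0,0],[0,0,0],[0,0,0],[0,0,0],[0,0,0]],"yaw":[0,0,0,0,0,0,0,0,0,0]}' 0
python3 -m inch '{"dp":[[-5,0,0],[-10,0,0],[-10,0,0],[-10,0,0],[-5,0,0],[0,0,0],[0,0,0]],"yaw":[0,0,0,0,0,0,0]}'
python3 - <<'E'
from h import *
snap('wrist','w3'); s=bot.read_state(); print(np.round(s['force'],2),np.round(s['moment'],3),s['opening']*87)
E
```

```text
time_s: 6.38
position: [0.4473, 0.0249, 0.08]
tcp_rot: [[0.0, -0.432, -0.902], [0.0, -0.902, 0.432], [-1.0, -0.0, -0.0]]
force: [0.8, 1.8, 0.7]
opening: 0.13
time_s: 6.97
position: [0.4468, 0.0248, 0.1199]
tcp_rot: [[-0.0, -0.432, -0.902], [-0.0, -0.902, 0.432], [-1.0, 0.0, 0.0]]
force: [-0.3, -0.7, -2.6]
opening: 0.129
[-0.06  0.67 -3.4 ] [ 0.044  0.317 -0.006] 11.454028039450474
```

View pics/w3.png

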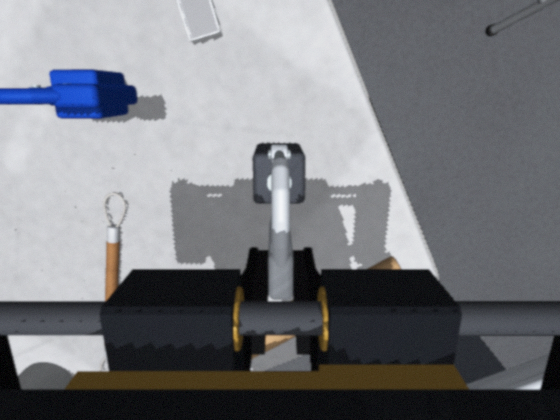

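Held: opening 11.5 mm, weight about 3.5 N. Lift clear of the blue hook, turn to the post's heading, and go across.

```bash
python3 -m inch '{"dp":[[-6,0,0],[-12,0,0],[-15,0,0],[-15,0,0],[-15,0,0],[-15,0,0],[-15,0,0],[-15,0,0],[-8,0,0],[-4,0,0],[0,0,0],[0,0,0],[0,0,0],[0,0,0],[0,0,0],[0,0,0],[0,0,0],[0,0,0],[0,0,0]],"yaw":[0,0,0,0,0,0,0,0,0,0,-2.6,-5,-6,-6,-6,-6,-5,-3,0]}'
python3 -m inch '{"dp":[[0,-5,-3],[0,-10,-6],[0,-14,-8.4],[0,-14,-8.4],[0,-14,-8.4],[0,-14,-8.4],[0,-14,-8.4],[0,-14,-8.4],[0,-14,-8.4],[0,-14,-8.4],[0,-14,-8.4],[0,-14,-8.4],[0,-14,-8.4],[0,-14,-8.4],[0,-8,-5],[0,-4,-2.5],[0,0,0],[0,0,0]],"yaw":[0,0,0,0,0,0,0,0,0,0,0,0,0,0,0,0,0,0]}'
python3 - <<'E'
from h import *
snap('wrist','w4'); s=bot.read_state(); print(np.round(s['force'],2),np.round(s['moment'],3),s['opening']*87,np.round(s['joint_positions'],1))
E
```

```text
time_s: 8.6
position: [0.4463, 0.0249, 0.239]
tcp_rot: [[-0.003, 0.242, -0.97], [0.0, -0.97, -0.242], [-1.0, -0.001, 0.002]]
force: [-0.6, 0.1, -3.9]
opening: 0.139
time_s: 10.1
position: [0.5133, 0.242, 0.2395]
tcp_rot: [[-0.001, 0.242, -0.97], [-0.001, -0.97, -0.242], [-1.0, 0.001, 0.001]]
force: [0.1, -0.1, -2.5]
opening: 0.136
[-0.24 -0.38 -2.23] [-0.131  0.251 -0.019] 11.593032836961406 [13.9 23.  87.4 -0.  69.6 90. ]
```

View pics/w4.png

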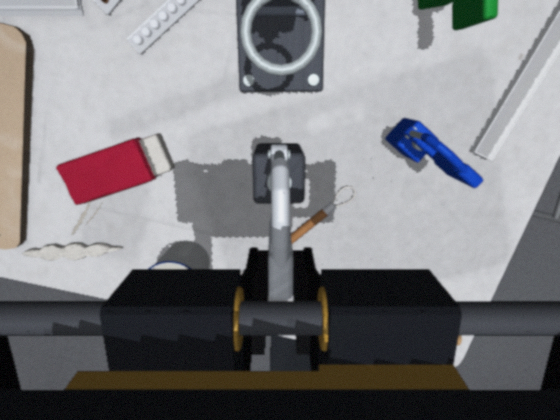

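Ring at (282,33), about 80 px across, in line with the held hook at column 278; foot edges are vertical, so the yaw is good. Fitting the ring for its height and distance.

Run:
```python
from h import *
W=L('w4'); g=cv2.cvtColor(W['color'],cv2.COLOR_RGB2GRAY)
x0,y0,x1,y1=236,0,326,80
b=cv2.resize(g[y0:y1,x0:x1],None,fx=4,fy=4,interpolation=cv2.INTER_CUBIC)
m=(b>125).astype(np.uint8)
cs,h=cv2.findContours(m,cv2.RETR_CCOMP,cv2.CHAIN_APPROX_NONE)
for c in cs:
    if len(c)>150:
        e=cv2.fitEllipse(c); print('n',len(c),'c',(np.array(e[0])/4+[x0-.375,y0-.375]).round(2),'ax',(np.array(e[1])/4).round(2),'ang',round(e[2]))
cv2.imwrite('pics/w4c.png',np.hstack([b,m*255]))
T=L('top0');S=L('scene0')
print(proj(W,[.628,.2706,.1627]))
```

```text
n 528 c [239.36 189.43] ax [  3.84 330.68] ang 179
n 652 c [323.03 159.57] ax [  3.04 311.18] ang 1
n 1487 c [280.69  31.78] ax [75.65 77.68] ang 3
[277.49812629  30.78874188]
```

View pics/w4c.png

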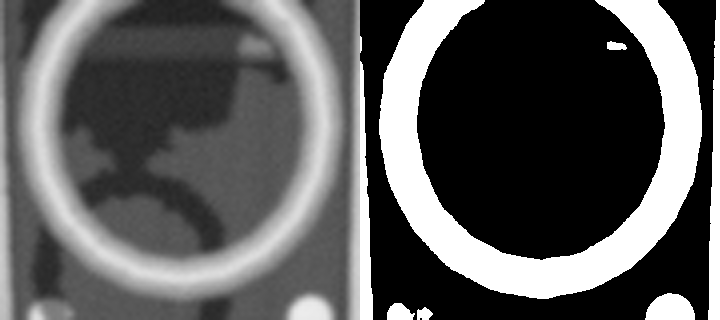

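Run:
```python
from h import *
W=L('w4');S=L('scene0');T=L('top0')
Ti=W['T'];K=W['K']
u,v=280.9,31.5
for D in (.236,.2407,.245):
    p=Ti[:3,:3]@(np.linalg.inv(K)@[u,v,1]*D)+Ti[:3,3]; print('size-depth',D,p.round(4))
print('W-S',tri(W,(u,v),S,(298,148.9)),'W-T',tri(W,(u,v),T,(251.1,152.2)),'S-T',tri(S,(298,148.9),T,(251.1,152.2)))
for z in (.155,.163,.171): 
    n=onz(W,281,69.1,z); print('near edge',z,n.round(4))
for z in (.163,):
    print('T near edge', onz(T,215+180/5,95+346/5,z).round(4))
s=bot.read_state(); P=np.array(s['position']);R=np.array(s['tcp_rot'])
n=onz(W,281,69.1,.163); q=R.T@(n-P)*1e3; print('near edge in tool frame',q.round(1), 'gap gate->bar', -q[2]-50)
# post frame
a=np.radians(14); o=np.array([.6464,.274]); d=n[:2]-o; print('post frame',np.round([d@[np.cos(a),np.sin(a)],d@[-np.sin(a),np.cos(a)]],4))
# held hook check: crown of hook in wrist view, expected proj of gate nose etc
hx=-R[:,2]; 
for nm,x,z in (('gate tip',17,96),('gatehinge',17,62),('crown top',-2,122),('weight far edge top',16,50)):
    print(nm, proj(W,P+hx*(x+33)*1e-3+np.array([0,0,1])*(z-80)*1e-3).round(1))
```

```text
size-depth 0.236 [0.627  0.2681 0.171 ]
size-depth 0.2407 [0.6277 0.2682 0.1659]
size-depth 0.245 [0.6283 0.2684 0.1612]
W-S (array([0.62762775, 0.26855024, 0.16317501]), np.float64(0.0009801373242731097)) W-T (array([0.62711247, 0.26917341, 0.16795147]), np.float64(0.002097512552208603)) S-T (array([0.62829668, 0.27059827, 0.16184215]), np.float64(7.915859408502653e-06))
near edge 0.155 [0.6061 0.2627 0.155 ]
near edge 0.163 [0.6057 0.2626 0.163 ]
near edge 0.171 [0.6054 0.2626 0.171 ]
T near edge [0.6041 0.2707 0.163 ]
near edge in tool frame [ 76.5   1.9 -94.8] gap gate->bar 44.81265193904983
post frame [-0.0422 -0.0012]
gate tip [277.  160.3]
gatehinge [277.5 149.1]
crown top [276.5 216.6]
weight far edge top [277.6 147.7]
```

Estimates agree: ring z about 0.163–0.166, near edge at post x −42, gap gate→bar about 45 mm. Descend to the gate-push height (TCP z 0.156), then re-measure.

```bash
python3 -m inch '{"dp":[[5,0,0],[11,0.2,0],[14,0.2,0],[14,0.2,0],[14,0.2,0],[12,0.2,0],[8,0,0],[4,0,0],[1.5,0,0],[0,0,0],[0,0,0]],"yaw":[0,0,0,0,0,0,0,0,0,0,0]}'
python3 - <<'E'
from h import *
snap('wrist','w5');snap('scene','sc5'); s=bot.read_state(); print(np.round(s['position'],4),np.round(s['force'],2),np.round(s['moment'],3),s['opening']*87)
im=cv2.imread('pics/sc5.png')[110:240,240:400]; cv2.imwrite('pics/sc5c.png',cv2.resize(im,None,fx=4.5,fy=4.5,interpolation=cv2.INTER_CUBIC))
E
```

```text
time_s: 11.07
position: [0.5147, 0.2414, 0.1571]
tcp_rot: [[0.001, 0.241, -0.97], [0.0, -0.97, -0.241], [-1.0, 0.0, -0.001]]
force: [0.1, 0.7, -2.8]
opening: 0.13
[0.5147 0.2415 0.1572] [ 0.7  -0.05 -3.  ] [-0.125  0.264 -0.017] 11.37374036748039
```

View pics/w5.png

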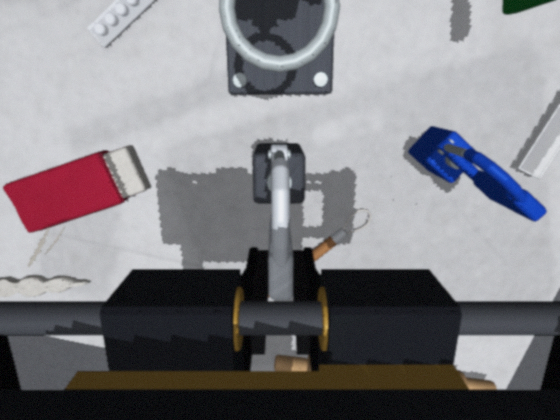

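View pics/sc5c.png

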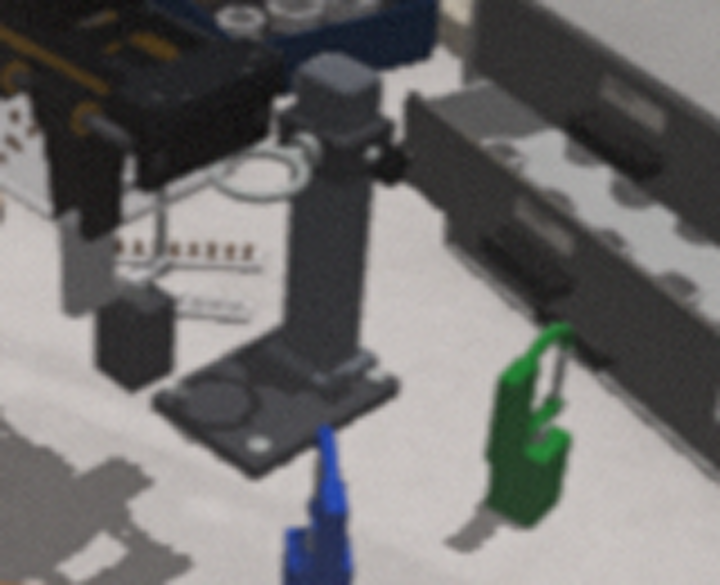

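Run:
```python
from h import *
W=L('w5'); W4=L('w4');g=cv2.cvtColor(W['color'],cv2.COLOR_RGB2GRAY)
print('row5',[(x,int(g[4,x])) for x in list(range(214,236))]); print([(x,int(g[4,x])) for x in range(324,346)])
print('col280',[(y,int(g[y,280])) for y in range(44,76)])
```

```text
row5 [(214, 203), (215, 202), (216, 202), (217, 201), (218, 185), (219, 160), (220, 156), (221, 166), (222, 175), (223, 184), (224, 199), (225, 213), (226, 221), (227, 216), (228, 201), (229, 185), (230, 169), (231, 157), (232, 144), (233, 123), (234, 97), (235, 71)]
[(324, 108), (325, 127), (326, 148), (327, 162), (328, 172), (329, 187), (330, 202), (331, 213), (332, 219), (333, 218), (334, 201), (335, 184), (336, 171), (337, 160), (338, 153), (339, 158), (340, 179), (341, 200), (342, 208), (343, 207), (344, 210), (345, 208)]
col280 [(44, 45), (45, 50), (46, 58), (47, 69), (48, 74), (49, 76), (50, 83), (51, 88), (52, 86), (53, 89), (54, 91), (55, 107), (56, 138), (57, 161), (58, 175), (59, 185), (60, 194), (61, 207), (62, 223), (63, 226), (64, 214), (65, 190), (66, 168), (67, 161), (68, 156), (69, 138), (70, 125), (71, 104), (72, 91), (73, 86), (74, 87), (75, 87)]
```

Run:
```python
from h import *
W=L('w5'); W4=L('w4');S=L('scene0')
print('near tri w4,w5',tri(W4,(281,69.1),W,(280,62.8)))
# z from ring: find z,such that chord at row 4 & near-edge consistent with 23mm circle
from scipy.optimize import least_squares
pts=[(226,4),(332.3,4),(279.5,62.8)]
def f(z):
    P=np.array([onz(W,*p,z)[:2] for p in pts]); a,b,c=P
    # circumradius
    A=np.linalg.norm(b-c);B=np.linalg.norm(a-c);C=np.linalg.norm(a-b); ar=abs(np.cross(b-a,c-a))/2
    return A*B*C/4/ar
for z in (.155,.16,.163,.166,.17): print(z,round(f(z)*1e3,2))
s=bot.read_state(); P=np.array(s['position']);R=np.array(s['tcp_rot'])
for z in (.16,.165):
    n=onz(W,279.5,62.8,z); q=R.T@(n-P)*1e3; print('near edge tool frame',q.round(1),'gap',(-q[2]-50).round(1))
# scale: bow / weight for hook
hx=-R[:,2]
for nm,x,y,z in (('gate tip',17,0,96),('weight far L',16,16,50),('weight far R',16,-16,50),('crown',-2,0,122)):
    hy=np.cross([0,0,1],hx); print(nm, proj(W,P+hx*(x+33)*1e-3+hy*y*1e-3+np.array([0,0,1])*(z-80)*1e-3).round(1))
```

```text
near tri w4,w5 (array([0.60587677, 0.26255375, 0.1607626 ]), np.float64(0.00023951267997385068))
0.155 24.55
0.16 23.92
0.163 23.53
0.166 23.15
0.17 22.64
near edge tool frame [ -2.6   1.5 -93.6] gap 43.6
near edge tool frame [ -7.6   1.5 -93.3] gap 43.3
gate tip [276.1 159.9]
weight far L [249.8 147.6]
weight far R [304.2 147.7]
crown [275.5 216.1]<stdin>:10: DeprecationWarning: Arrays of 2-dimensional vectors are deprecated. Use arrays of 3-dimensional vectors instead. (deprecated in NumPy 2.0)
```

Ring z estimates span 0.161–0.168 (mean about 0.1645), so the bar should meet the gate near hook z 87. Approaching to within about 8 mm, then by feel.

```bash
python3 -m inch '{"dp":[[0,0,-4],[0,0,-7],[0,0,-8],[0,0,-8],[0,0,-5],[0,0,-3],[0,0,0],[0,0,0]],"yaw":[0,0,0,0,0,0,0,0]}'
python3 -m inch '{"dp":[[0,0,-1.5],[0,0,-1.5],[0,0,0],[0,0,0]],"yaw":[0,0,0,0]}'
python3 - <<'E'
from h import *
snap('wrist','w6'); s=bot.read_state(); print(np.round(s['position'],4),np.round(s['force'],2),np.round(s['moment'],3))
im=cv2.imread('pics/w6.png')[60:300,160:400]; cv2.imwrite('pics/w6c.png',cv2.resize(im,None,fx=2.5,fy=2.5,interpolation=cv2.INTER_CUBIC))
E
```

```text
time_s: 11.83
position: [0.5479, 0.2498, 0.1562]
tcp_rot: [[-0.001, 0.242, -0.97], [-0.0, -0.97, -0.242], [-1.0, 0.0, 0.001]]
force: [-0.2, -0.2, -3.0]
opening: 0.132
time_s: 12.17
position: [0.5509, 0.2506, 0.1565]
tcp_rot: [[-0.0, 0.242, -0.97], [0.0, -0.97, -0.242], [-1.0, -0.0, -0.0]]
force: [-0.2, 0.0, -3.4]
opening: 0.134
[0.5508 0.2505 0.1565] [ 0.25  0.23 -4.1 ] [-0.103  0.28   0.057]
```

View pics/w6c.png

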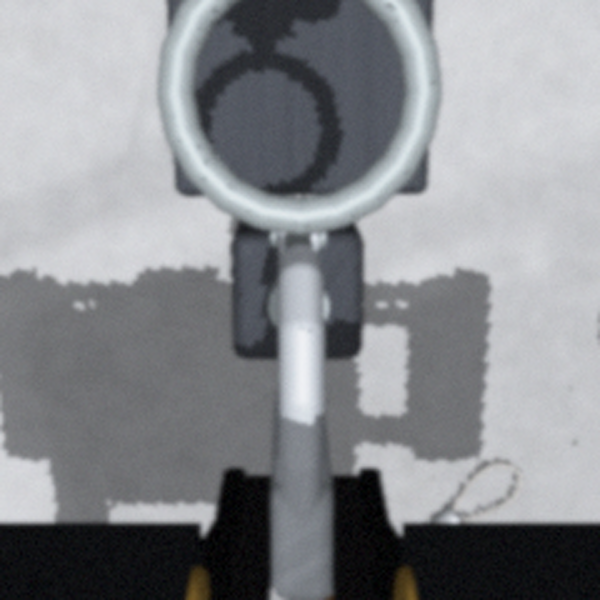

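Hook and ring are centred, with a few mm of gap left, and no contact yet. Creeping in.

```bash
python3 -m inch '{"dp":[[0,0,-1],[0,0,-1],[0,0,0],[0,0,0]],"yaw":[0,0,0,0]}'
python3 -m inch '{"dp":[[0,0,-1],[0,0,-1],[0,0,0],[0,0,0]],"yaw":[0,0,0,0]}'
python3 -m inch '{"dp":[[0,0,-1],[0,0,-1],[0,0,0],[0,0,0]],"yaw":[0,0,0,0]}'
```

```text
time_s: 12.55
position: [0.5525, 0.251, 0.1564]
tcp_rot: [[-0.001, 0.242, -0.97], [-0.0, -0.97, -0.242], [-1.0, -0.0, 0.001]]
force: [-1.0, 0.6, -3.8]
opening: 0.135
time_s: 12.88
position: [0.554, 0.2514, 0.1563]
tcp_rot: [[-0.002, 0.242, -0.97], [-0.001, -0.97, -0.242], [-1.0, 0.0, 0.002]]
force: [-3.8, -2.0, -2.4]
opening: 0.132
time_s: 13.22
position: [0.5562, 0.2519, 0.1562]
tcp_rot: [[-0.001, 0.242, -0.97], [-0.0, -0.97, -0.242], [-1.0, -0.0, 0.001]]
force: [-4.7, -1.4, -2.7]
opening: 0.13
```

First touch at TCP x ≈ 0.553 with about 4 N. Continuing to push in steps, expecting the snap at x ≈ 0.581.

```bash
for i in 1; do python3 -m inch '{"dp":[[0,0,-1],[0,0,-1],[0,0,-1],[0,0,-1],[0,0,0]],"yaw":[0,0,0,0,0]}'; done
python3 -m inch '{"dp":[[0,0,-1],[0,0,-1],[0,0,-1],[0,0,-1],[0,0,0]],"yaw":[0,0,0,0,0]}'
python3 - <<'E'
from h import *
snap('wrist','w7'); s=bot.read_state(); print(np.round(s['position'],4),np.round(s['force'],2),np.round(s['moment'],3))
im=cv2.imread('pics/w7.png')[60:300,160:400]; cv2.imwrite('pics/w7c.png',cv2.resize(im,None,fx=2.5,fy=2.5,interpolation=cv2.INTER_CUBIC))
E
```

```text
time_s: 13.63
position: [0.5597, 0.2528, 0.156]
tcp_rot: [[-0.003, 0.242, -0.97], [-0.001, -0.97, -0.242], [-1.0, -0.0, 0.003]]
force: [-5.6, -2.3, -2.7]
opening: 0.13
time_s: 14.05
position: [0.5627, 0.2537, 0.1556]
tcp_rot: [[-0.005, 0.242, -0.97], [-0.001, -0.97, -0.242], [-1.0, -0.0, 0.005]]
force: [-6.6, -1.5, -3.4]
opening: 0.136
[0.5626 0.2537 0.1556] [-6.34 -0.84 -3.3 ] [-0.319  1.459 -0.038]
```

View pics/w7c.png

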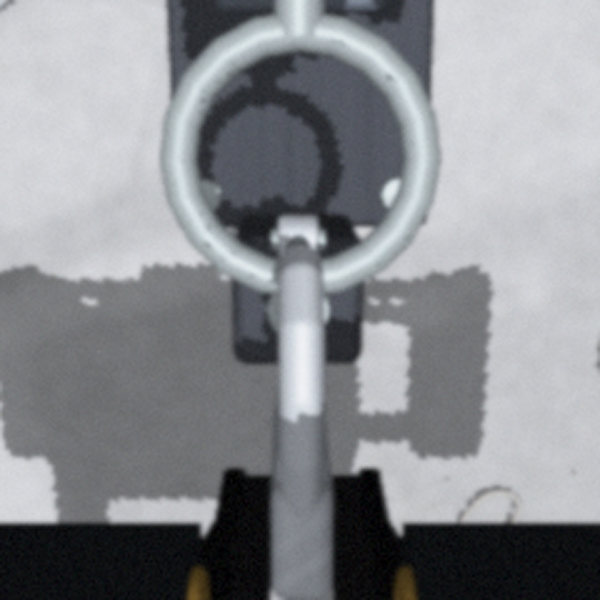

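The bar is passing under the nose into the hook; force rises smoothly to about 6.5 N. Continuing.

```bash
python3 -m inch '{"dp":[[0,0,-1],[0,0,-1],[0,0,-1],[0,0,-1],[0,0,0]],"yaw":[0,0,0,0,0]}'
python3 -m inch '{"dp":[[0,0,-1],[0,0,-1],[0,0,-1],[0,0,-1],[0,0,0]],"yaw":[0,0,0,0,0]}'
python3 -m inch '{"dp":[[0,0,-1],[0,0,-1],[0,0,-1],[0,0,0]],"yaw":[0,0,0,0]}'
```

```text
time_s: 14.52
position: [0.5661, 0.2547, 0.1554]
tcp_rot: [[-0.006, 0.242, -0.97], [-0.001, -0.97, -0.242], [-1.0, -0.0, 0.006]]
force: [-6.5, -2.0, -3.0]
opening: 0.133
time_s: 14.93
position: [0.5755, 0.2565, 0.1571]
tcp_rot: [[0.007, 0.241, -0.97], [0.002, -0.97, -0.241], [-1.0, -0.0, -0.007]]
force: [0.3, -0.0, -3.4]
opening: 0.134
time_s: 15.27
position: [0.5763, 0.2568, 0.1568]
tcp_rot: [[0.002, 0.241, -0.97], [0.001, -0.97, -0.241], [-1.0, -0.0, -0.002]]
force: [-0.1, -1.2, -3.5]
opening: 0.131
```

Force fell from about 7 N to 0: the gate seems to have snapped. Checking by eye.

Run:
```python
from h import *
snap('wrist','w8'); snap('scene','sc8')
a=cv2.resize(cv2.imread('pics/w8.png')[80:220,220:340],None,fx=4,fy=4,interpolation=cv2.INTER_CUBIC)
b=cv2.resize(cv2.imread('pics/sc8.png')[120:220,265:320],None,fx=5.6,fy=5.6,interpolation=cv2.INTER_CUBIC)
cv2.imwrite('pics/c8.png',np.hstack([a,b]))
```

```text
(no output)
```

View pics/c8.png

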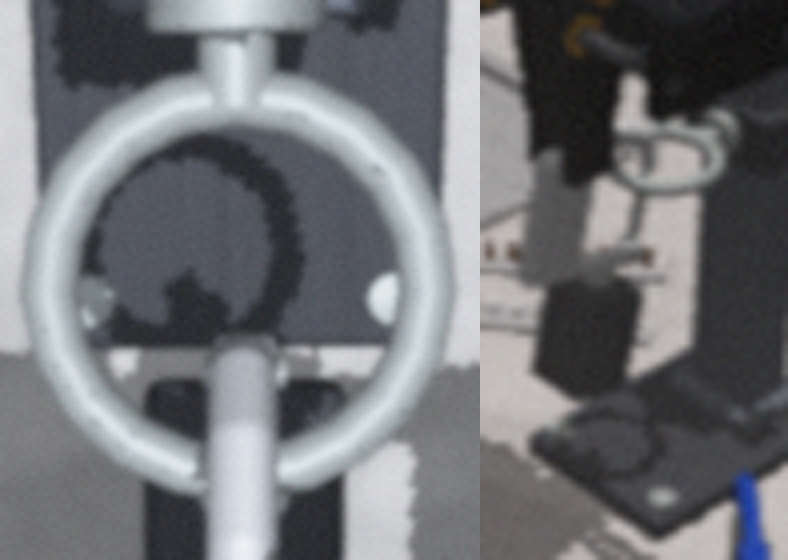

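The bow passes over the near bar with the nose inside the ring, and the gate rod stands upright inside the ring. I'll do a gentle pull-back test while lowering: first lower 10 mm, then by feel.

```bash
python3 -m inch '{"dp":[[2,0,0],[2,0,0],[2,0,0],[2,0,0],[1,0,0],[1,0,0],[0,0,0],[0,0,0]],"yaw":[0,0,0,0,0,0,0,0]}'
python3 -m inch '{"dp":[[1,0,0],[1,0,0],[1,0,0],[0,0,0]],"yaw":[0,0,0,0]}'
python3 -m inch '{"dp":[[1,0,0],[1,0,0],[0,0,0]],"yaw":[0,0,0]}'
python3 - <<'E'
from h import *
snap('wrist','w9'); snap('scene','sc9')
a=cv2.resize(cv2.imread('pics/w9.png')[80:220,220:340],None,fx=4,fy=4,interpolation=cv2.INTER_CUBIC)
b=cv2.resize(cv2.imread('pics/sc9.png')[120:220,265:320],None,fx=5.6,fy=5.6,interpolation=cv2.INTER_CUBIC)
cv2.imwrite('pics/c9.png',np.hstack([a,b]))
E
```

```text
time_s: 16.03
position: [0.5752, 0.2566, 0.1464]
tcp_rot: [[-0.0, 0.242, -0.97], [-0.0, -0.97, -0.242], [-1.0, -0.0, 0.0]]
force: [0.5, -0.2, -3.3]
opening: 0.131
time_s: 16.37
position: [0.5753, 0.2566, 0.1433]
tcp_rot: [[0.0, 0.242, -0.97], [0.0, -0.97, -0.242], [-1.0, -0.0, -0.0]]
force: [0.2, 0.7, -2.6]
opening: 0.13
time_s: 16.62
position: [0.5761, 0.2569, 0.1421]
tcp_rot: [[0.002, 0.242, -0.97], [0.001, -0.97, -0.242], [-1.0, -0.0, -0.002]]
force: [0.6, 0.4, -0.6]
opening: 0.134
```

View pics/c9.png

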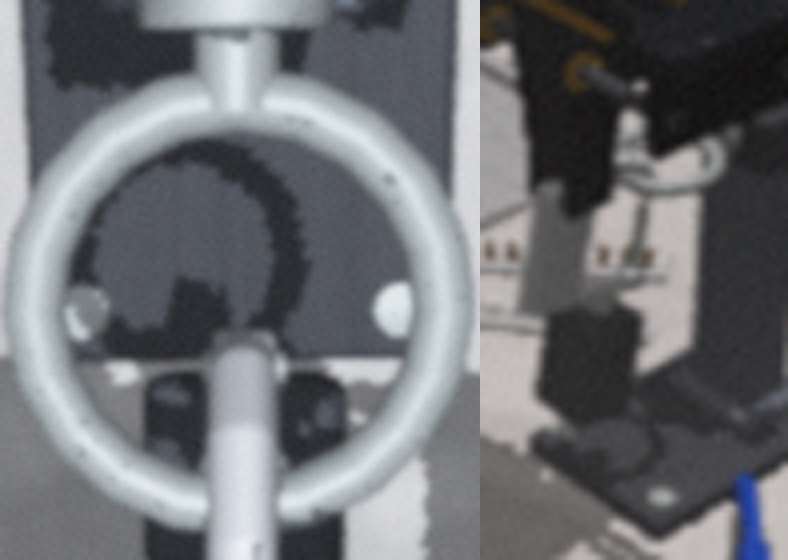

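Run:
```python
from h import *
W=L('w9'); s=bot.read_state(); P=np.array(s['position']);R=np.array(s['tcp_rot']); print(P.round(4),np.round(s['force'],2),np.round(s['moment'],3))
for z in (.165,.168,.172):
    n=onz(W,220+245/4,80+503/4,z); q=R.T@(n-P)*1e3; print(z,n.round(4),'hook x',(-q[2]-33).round(1),'y',q[1].round(1),'hook z',(80-q[0]).round(1))
# ring dia in w9: outer left x=8/4.. right 472/4 ; inner 65, 412
wd=((472-8)+(412-62))/2/4; print('px dia',wd,'depth',372.8*.046/wd)
D=372.8*.046/wd; p=W['T'][:3,:3]@(np.linalg.inv(W['K'])@[220+240/4,80+305/4,1]*D)+W['T'][:3,3]; print('centre',p.round(4))
for nm,x,z in (('nose',17,100),('crown',-2,122),('plate',-21,114)):
    print(nm,proj(W,P-R[:,2]*(x+33)*1e-3+np.array([0,0,1])*(z-80)*1e-3).round(1))
```

```text
[0.5761 0.2568 0.1421] [ 1.46 -0.06 -0.64] [-0.024 -0.016  0.013]
0.165 [0.6054 0.2617 0.165 ] hook x -3.4 y 2.3 hook z 102.8
0.168 [0.6063 0.2619 0.168 ] hook x -2.4 y 2.3 hook z 105.8
0.172 [0.6075 0.2622 0.172 ] hook x -1.2 y 2.3 hook z 109.8
px dia 101.75 depth 0.16853857493857496
centre [0.6278 0.2679 0.1644]
nose [276.3 161.5]
crown [275.7 216.1]
plate [276. 250.]
```

The weight's far edge sits at row ~174 instead of the expected ~148, so the hook has pitched within the grip (weight swung toward the gripper). Quantifying that before letting go.

Run:
```python
from h import *
s=bot.read_state(); P=np.array(s['position']);R=np.array(s['tcp_rot'])
W=L('w9'); g=cv2.cvtColor(W['color'],cv2.COLOR_RGB2GRAY); print([(y,int(g[y,262])) for y in range(160,222,2)]); 
hx=-R[:,2];G=P+np.array([0,0,.008])
def pt(x,y,z,th):
    dx,dz=(x+33)*1e-3,(z-88)*1e-3; c,sn=np.cos(th),np.sin(th)
    # gate end drops for th>0
    return G+hx*(dx*c+dz*sn)+np.array([0,0,1])*(-dx*sn+dz*c)
for t in (0,5,10,15,20):
    th=np.radians(t); print(t,'weight far top',proj(W,pt(16,0,50,th)).round(1),'near top',proj(W,pt(-16,0,50,th)).round(1),'nose',proj(W,pt(20,0,100,th)).round(1),'bar seat world',pt(-2,0,110,th).round(4))
S=L('sc9')
for t in (0,10,20):
    th=np.radians(t); print(t,'scene: plate back bottom',proj(S,pt(-45,0,56,th)).round(1),'weight bottom -x',proj(S,pt(-16,-16,0,th)).round(1),'bottom +x',proj(S,pt(16,-16,0,th)).round(1))
im=cv2.imread('pics/sc9.png')[140:220,260:330]; cv2.imwrite('pics/sc9c.png',cv2.resize(im,None,fx=7,fy=7,interpolation=cv2.INTER_CUBIC))
```

```text
[(160, 52), (162, 46), (164, 47), (166, 47), (168, 44), (170, 85), (172, 103), (174, 52), (176, 70), (178, 90), (180, 77), (182, 48), (184, 46), (186, 48), (188, 48), (190, 73), (192, 86), (194, 91), (196, 118), (198, 157), (200, 185), (202, 215), (204, 229), (206, 203), (208, 183), (210, 148), (212, 72), (214, 48), (216, 47), (218, 48), (220, 48)]
0 weight far top [277.2 147.7] near top [277.2 199.9] nose [276.2 155.1] bar seat world [0.6062 0.2643 0.1722]
5 weight far top [277.2 152.5] near top [277.2 204.5] nose [276.4 151.6] bar seat world [0.6079 0.2648 0.1694]
10 weight far top [277.3 157.8] near top [277.2 209.3] nose [276.5 149.2] bar seat world [0.6095 0.2651 0.1665]
15 weight far top [277.3 163.4] near top [277.3 214.3] nose [276.6 147.7] bar seat world [0.6107 0.2654 0.1634]
20 weight far top [277.4 169.4] near top [277.3 219.5] nose [276.6 147.1] bar seat world [0.6117 0.2657 0.1603]
0 scene: plate back bottom [277.2 174.9] weight bottom -x [285.9 189. ] bottom +x [295.3 183.9]
10 scene: plate back bottom [275.5 174.8] weight bottom -x [281.3 192. ] bottom +x [290.6 188.7]
20 scene: plate back bottom [273.9 174.4] weight bottom -x [276.5 194.3] bottom +x [285.5 192.8]
```

View pics/sc9c.png

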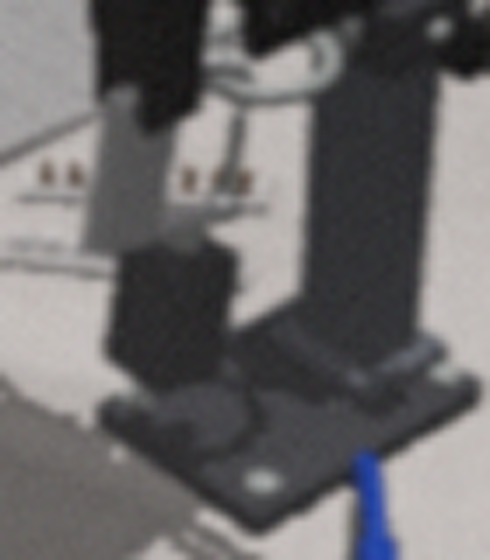

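View pics/w9.png

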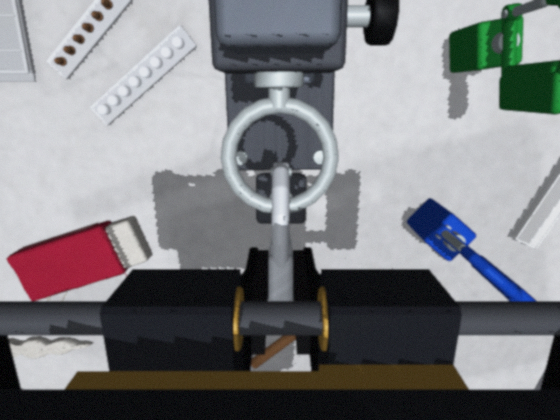

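The plate in the pads appears to have slid back about 8 mm and pitched about 13° (gate end down) at the snap. The gate rod is parallel to the plate, so it looks closed, and the bar is inside, nearer the gate than the seat. I'll unload, centre the bar under the crown (forward), and watch the forces.

```bash
python3 -m inch '{"dp":[[-1,0,0],[-1,0,0],[-1,0,0],[0,0,0]],"yaw":[0,0,0,0]}'
python3 -m inch '{"dp":[[0,0,-1],[0,0,-1],[0,0,-1],[0,0,0]],"yaw":[0,0,0,0]}'
python3 -m inch '{"dp":[[0,0,-1],[0,0,-1],[0,0,-1],[0,0,0]],"yaw":[0,0,0,0]}'
python3 - <<'E'
from h import *
snap('wrist','w10'); snap('scene','sc10')
a=cv2.resize(cv2.imread('pics/w10.png')[80:230,220:340],None,fx=3.7,fy=3.7,interpolation=cv2.INTER_CUBIC)
b=cv2.resize(cv2.imread('pics/sc10.png')[130:210,265:320],None,fx=6.2,fy=6.2,interpolation=cv2.INTER_CUBIC)
h=a.shape[0]; b=cv2.resize(b,(int(b.shape[1]),b.shape[0])); b=cv2.copyMakeBorder(b,0,h-b.shape[0],0,0,cv2.BORDER_CONSTANT)
cv2.imwrite('pics/c10.png',np.hstack([a,b]))
E
```

```text
time_s: 17.05
position: [0.5744, 0.2564, 0.1441]
tcp_rot: [[-0.002, 0.242, -0.97], [-0.001, -0.97, -0.242], [-1.0, 0.0, 0.002]]
force: [0.4, -0.9, -3.6]
opening: 0.129
time_s: 17.38
position: [0.5783, 0.2574, 0.1443]
tcp_rot: [[-0.0, 0.242, -0.97], [-0.0, -0.97, -0.242], [-1.0, 0.0, 0.0]]
force: [-0.1, -0.6, -3.7]
opening: 0.134
time_s: 17.72
position: [0.5814, 0.2581, 0.1445]
tcp_rot: [[0.0, 0.242, -0.97], [0.0, -0.97, -0.242], [-1.0, -0.0, -0.0]]
force: [0.7, 0.3, -3.6]
opening: 0.134
```

View pics/c10.png

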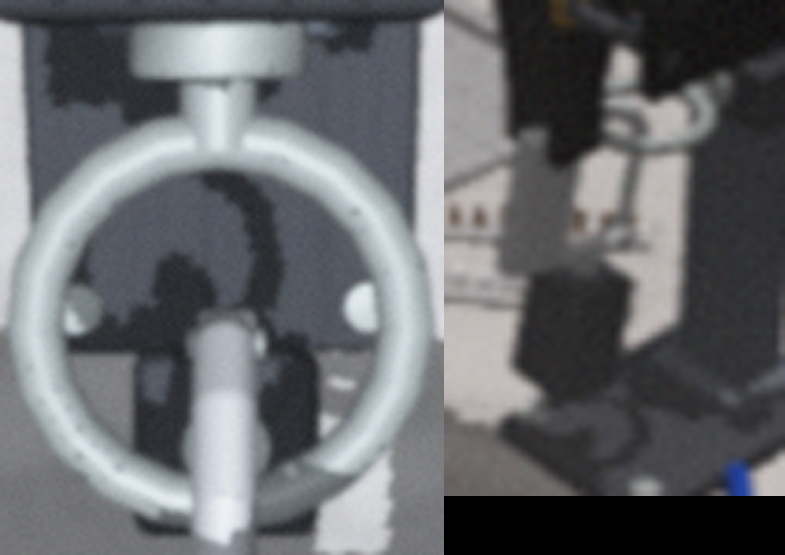

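Run:
```python
from h import *
for f,P,bar,end in (('w6',[.5509,.2506,.1565],(60+218/2.5),(60+240/2.5)),('w8',[.5763,.2568,.1568],80+478/4,80+340/4),('w10',[.5814,.2581,.1445],80+505/3.7,80+312/3.7)):
    W=L(f);P=np.array(P);hx=np.array([.970,.242,0])
    for rz in (.165,.170):
        n=onz(W,281,bar,rz); print(f,rz,'bar hx rel TCP',round((n-P)@hx*1e3,1),end=' ')
    for dz in (.014,.022,.03):
        e=onz(W,279,end,P[2]+dz); print('bow end @dz',dz,round((e-P)@hx*1e3,1),end=' ')
    print()
W=L('w10');g=cv2.cvtColor(W['color'],cv2.COLOR_RGB2GRAY); im=cv2.imread('pics/w10.png')[130:300,200:360]; cv2.imwrite('pics/w10c.png',cv2.resize(im,None,fx=3.5,fy=3.5,interpolation=cv2.INTER_CUBIC))
im=cv2.imread('pics/w6.png')[130:300,200:360]; cv2.imwrite('pics/w6d.png',cv2.resize(im,None,fx=3.5,fy=3.5,interpolation=cv2.INTER_CUBIC))
```

```text
w6 0.165 bar hx rel TCP 54.9 w6 0.17 bar hx rel TCP 55.7 bow end @dz 0.014 51.6 bow end @dz 0.022 53.0 bow end @dz 0.03 54.3 
w8 0.165 bar hx rel TCP 28.3 w8 0.17 bar hx rel TCP 29.8 bow end @dz 0.014 47.1 bow end @dz 0.022 48.7 bow end @dz 0.03 50.3 
w10 0.165 bar hx rel TCP 23.5 w10 0.17 bar hx rel TCP 25.2 bow end @dz 0.014 47.6 bow end @dz 0.022 49.1 bow end @dz 0.03 50.7
```

View pics/w10c.png

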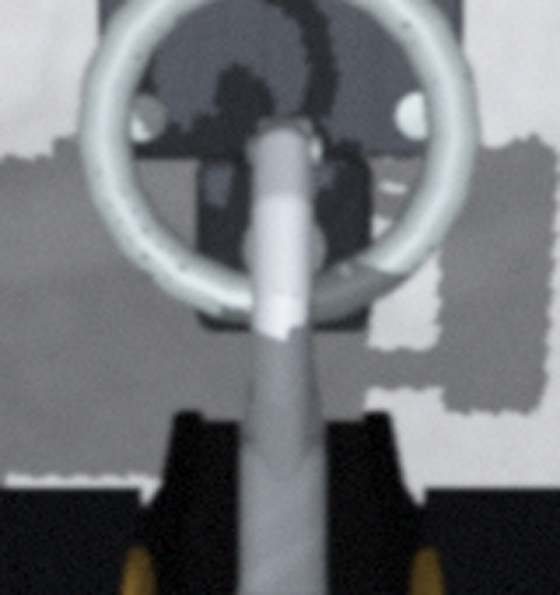

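View pics/w6d.png

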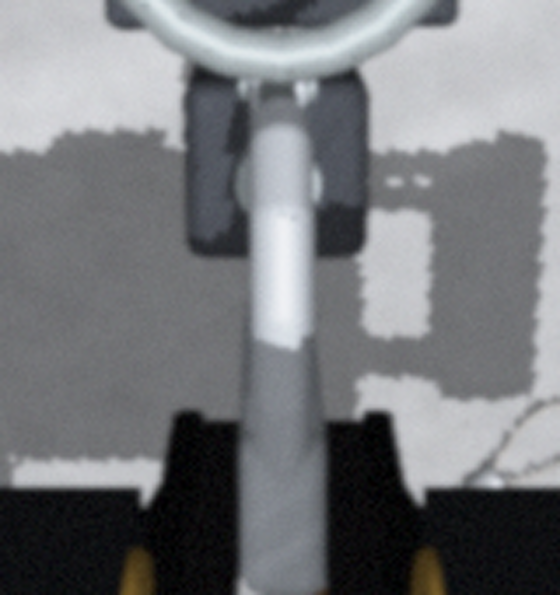

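The bow has not shifted in the grip; only the pitch (~15°) is real, and the earlier "slide" was a misread of the bow's end. The bar is now well behind the gate (hook x ≈ −10). Go back about 8 mm, seat the crown, and then lower further so the ring levers the hook upright.

```bash
python3 -m inch '{"dp":[[0,0,1.5],[0,0,2],[0,0,2],[0,0,1.5],[0,0,1],[0,0,0]],"yaw":[0,0,0,0,0,0]}'
python3 -m inch '{"dp":[[1,0,0],[1,0,0],[1,0,0],[0,0,0]],"yaw":[0,0,0,0]}'
python3 -m inch '{"dp":[[1,0,0],[1,0,-0.5],[0,0,0]],"yaw":[0,0,0]}'
python3 -m inch '{"dp":[[1,0,-0.5],[1,0,-0.5],[0,0,0]],"yaw":[0,0,0]}'
```

```text
time_s: 18.32
position: [0.5731, 0.2561, 0.1446]
tcp_rot: [[0.0, 0.242, -0.97], [0.0, -0.97, -0.242], [-1.0, 0.0, -0.0]]
force: [-0.3, 0.4, -2.7]
opening: 0.134
time_s: 18.65
position: [0.5746, 0.2564, 0.1424]
tcp_rot: [[0.003, 0.242, -0.97], [0.001, -0.97, -0.242], [-1.0, -0.0, -0.003]]
force: [0.5, 0.2, 2.6]
opening: 0.133
time_s: 18.9
position: [0.5748, 0.2565, 0.1402]
tcp_rot: [[0.002, 0.242, -0.97], [0.001, -0.97, -0.242], [-1.0, -0.0, -0.003]]
force: [1.8, 0.6, 3.6]
opening: 0.136
time_s: 19.15
position: [0.575, 0.2566, 0.1378]
tcp_rot: [[0.001, 0.242, -0.97], [0.0, -0.97, -0.242], [-1.0, 0.0, -0.001]]
force: [0.2, -0.1, 4.1]
opening: 0.131
```

The crown is seated and the ring is levering the hook (about 7 N on the eye). Check the pitch.

```bash
cat > v.py <<'E'
from h import *
import sys
t=sys.argv[1]
snap('wrist','w'+t); snap('scene','sc'+t)
a=cv2.resize(cv2.imread(f'pics/w{t}.png')[130:270,210:350],None,fx=3,fy=3,interpolation=cv2.INTER_CUBIC)
b=cv2.resize(cv2.imread(f'pics/sc{t}.png')[130:210,265:320],None,fx=5.25,fy=5.25,interpolation=cv2.INTER_CUBIC)
cv2.imwrite(f'pics/c{t}.png',np.hstack([a,b]))
s=bot.read_state(); print(s['time_s'],np.round(s['position'],4),np.round(s['force'],2))
E
python3 v.py 11
```

```text
19.25 [0.575  0.2566 0.1378] [-0.55 -1.01  4.41]
```

View pics/c11.png

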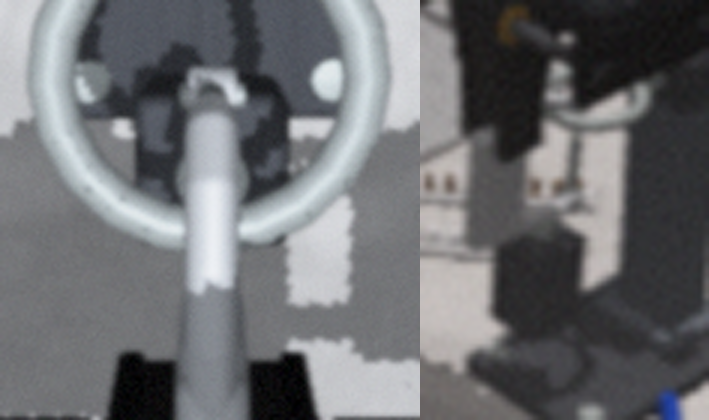

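The weight's far edge is back at row ~155 (151 when upright), so the hook is nearly upright and seated with the gate closed. One small step more, then check.

```bash
python3 -m inch '{"dp":[[0.8,0,0],[0.7,0,0],[0,0,0],[0,0,0]],"yaw":[0,0,0,0]}'; python3 v.py 12
```

```text
time_s: 19.58
position: [0.5749, 0.2566, 0.1363]
tcp_rot: [[0.001, 0.242, -0.97], [0.0, -0.97, -0.242], [-1.0, 0.0, -0.001]]
force: [-0.1, 0.1, 5.6]
opening: 0.132
19.6833 [0.575  0.2566 0.1363] [ 0.7  -0.56  5.47]
```

View pics/c12.png

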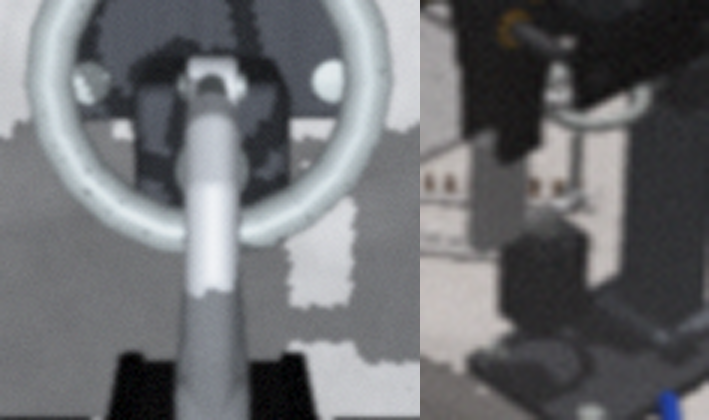

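Upright now (far edge row ~149), plate vertical. Unload slightly and release.

```bash
python3 -m inch '{"dp":[[-0.5,0,0],[0,0,0]],"yaw":[0,0]}'
python3 -m inch '{"dp":[[0,0,0],[0,0,0],[0,0,0],[0,0,0],[0,0,0],[0,0,0],[0,0,0],[0,0,0],[0,0,0],[0,0,0],[0,0,0],[0,0,0]],"yaw":[0,0,0,0,0,0,0,0,0,0,0,0]}' 45
python3 v.py 13
```

```text
time_s: 19.85
position: [0.5749, 0.2565, 0.1366]
tcp_rot: [[0.0, 0.242, -0.97], [0.0, -0.97, -0.242], [-1.0, 0.0, -0.0]]
force: [0.4, 0.8, 3.3]
opening: 0.131
time_s: 20.85
position: [0.5748, 0.2565, 0.1365]
tcp_rot: [[0.0, 0.242, -0.97], [0.0, -0.97, -0.242], [-1.0, 0.0, -0.0]]
force: [-0.7, 0.4, -0.6]
opening: 0.519
20.95 [0.5747 0.2565 0.1365] [-0.05 -0.04  0.88]
```

View pics/c13.png

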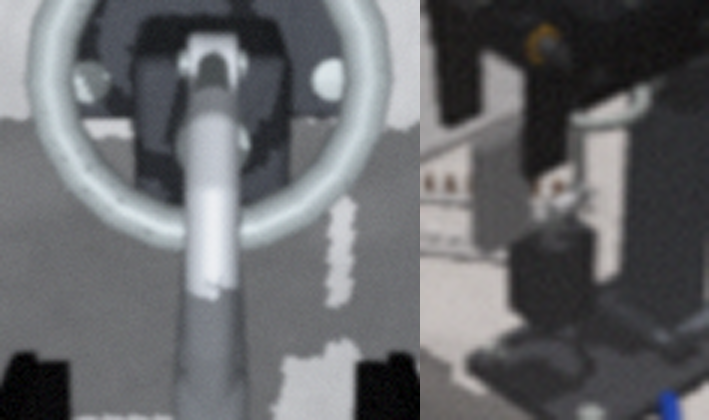

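It hangs free from the ring. Raising the gripper straight up.

```bash
python3 -m inch '{"dp":[[-2,0,0],[-4,0,0],[-6,0,0],[-8,0,0],[-10,0,0],[-12,0,0],[-14,0,0],[-15,0,0],[-15,0,0],[-15,0,0],[-15,0,0],[-10,0,3],[-5,0,8],[0,0,12],[0,0,15],[0,0,15],[0,0,15],[0,0,8],[0,0,3],[0,0,0]],"yaw":[0,0,0,0,0,0,0,0,0,0,0,0,0,0,0,0,0,0,0,0]}'
python3 -m inch '{"dp":[[0,0,0],[0,0,0],[0,0,0],[0,0,0],[0,0,0],[0,0,0],[0,0,0],[0,0,0],[0,0,0],[0,0,0],[0,0,0],[0,0,0]],"yaw":[0,0,0,0,0,0,0,0,0,0,0,0]}'
python3 - <<'E'
from h import *
snap('wrist','w14'); snap('scene','sc14'); snap('top','t14')
a=cv2.resize(cv2.imread('pics/sc14.png')[100:240,240:380],None,fx=4,fy=4,interpolation=cv2.INTER_CUBIC)
b=cv2.resize(cv2.imread('pics/w14.png'),None,fx=.43,fy=.43); t=cv2.resize(cv2.imread('pics/t14.png'),None,fx=.43,fy=.43)
c=np.vstack([b,t]); c=cv2.copyMakeBorder(c,0,560-c.shape[0],0,0,cv2.BORDER_CONSTANT); cv2.imwrite('pics/c14.png',np.hstack([a,c])[:, :800])
E
```

```text
time_s: 22.62
position: [0.4974, 0.2373, 0.2676]
tcp_rot: [[-0.0, 0.242, -0.97], [0.0, -0.97, -0.242], [-1.0, -0.0, 0.0]]
force: [-0.2, 0.6, 0.5]
opening: 0.515
time_s: 23.62
position: [0.4981, 0.2374, 0.2675]
tcp_rot: [[0.0, 0.242, -0.97], [-0.0, -0.97, -0.242], [-1.0, 0.0, -0.0]]
force: [0.1, 0.0, 0.4]
opening: 0.52
```

View pics/c14.png

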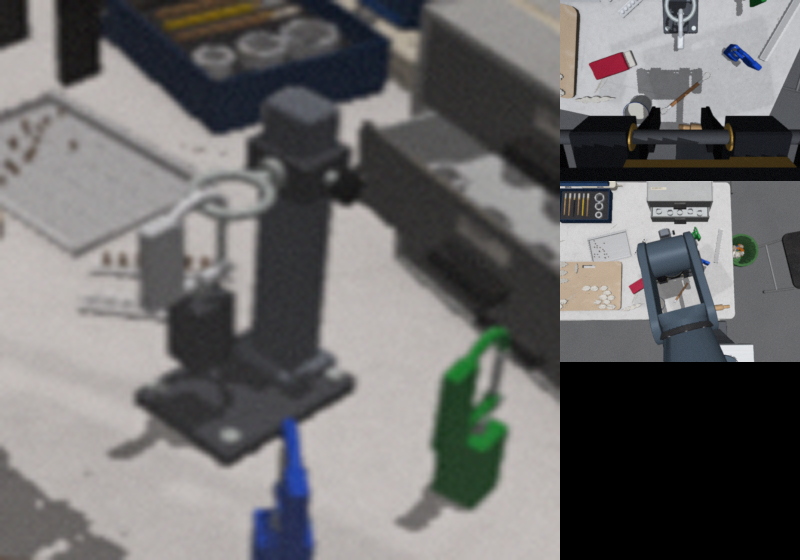

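View pics/w14.png

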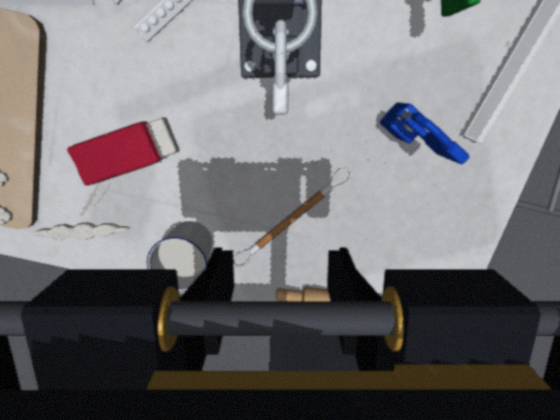

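The weight hangs by the crown on the ring, gate rod whole and upright inside the ring, gripper clear, bystanders as before. One stillness check.

```bash
python3 -m inch '{"dp":[[0,0,0],[0,0,0],[0,0,0],[0,0,0],[0,0,0],[0,0,0],[0,0,0]],"yaw":[0,0,0,0,0,0,0]}' >/dev/null
python3 - <<'E'
from h import *
snap('wrist','w15'); snap('scene','sc15')
for a,b in (('w14','w15'),('sc14','sc15'),('scene0','sc15')):
    d=cv2.absdiff(cv2.GaussianBlur(cv2.imread(f'pics/{a}.png'),(5,5),0),cv2.GaussianBlur(cv2.imread(f'pics/{b}.png'),(5,5),0)).max(2); ys,xs=np.nonzero(d>25); print(a,b,len(xs),(xs.min(),xs.max(),ys.min(),ys.max()) if len(xs) else '')
d=cv2.absdiff(cv2.imread('pics/scene0.png'),cv2.imread('pics/sc15.png')); 
a=cv2.resize(cv2.imread('pics/w15.png')[0:120,220:340],None,fx=4.5,fy=4.5,interpolation=cv2.INTER_CUBIC); cv2.imwrite('pics/c15.png',a)
print(bot.read_state()['time_s'])
E
```

```text
w14 w15 0 
sc14 sc15 0 
scene0 sc15 18643 (np.int64(0), np.int64(305), np.int64(0), np.int64(419))
24.45
```

View pics/c15.png

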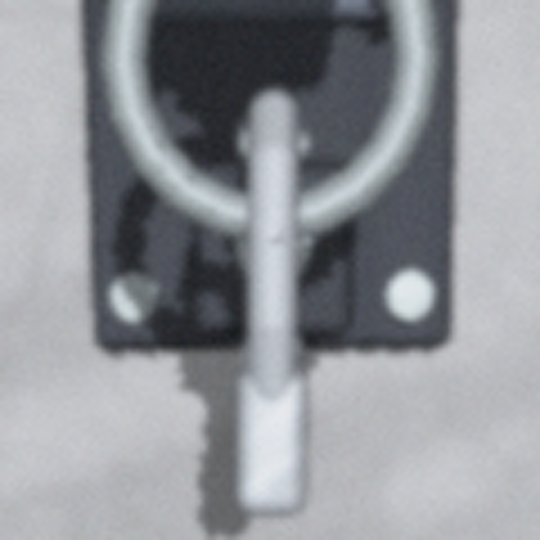

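View pics/sc15.png

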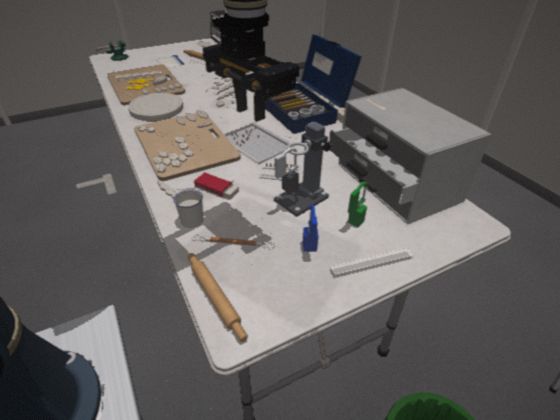

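The hook hangs still (no pixel change in 0.7 s), and the look-alikes and bystanders are where they were. Handing in.

```bash
python3 -c "
from rig import bot
print(bot.hand_in())"
```

```text
the job is handed in; nothing more can be done
None
```

The grey weight is hanging from the eye-bolt ring by its snap hook with the gate shut, and I handed the job in at about 24.5 s.

**What I did:** I pinched the hook by its spine plate and pushed the gate in against the near edge of the ring. The force I read peaked at about 7 N and fell to zero when the gate snapped. I then lowered the hook until the crown sat on the ring, let go and backed the gripper off. The highest load I read on the eye was about 9 N while seating.

**Last checks:**
- The pictures show the bar under the crown with the gate rod whole and upright inside the ring.
- The hook was still: the last two views, about 0.7 s apart, showed no change.
- The gripper was clear, with a force reading near zero.
- By eye, the bystanders and look-alikes are where they were.

**What disagreed:**
- The gate snapped about 10 mm earlier in the push than I worked out. The hook had pitched about 15° in the grip around the snap.
- I straightened it by lowering it against the ring before letting go.
- The camera estimates of the ring's height ranged from 161 to 168 mm.
- It came to rest hanging a few degrees off upright, gate end slightly up.
- I judged the gate shut from the pictures and the force drop. I did not do a pull-back test.

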